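Plug an experiment card into the sloped trainer console

ROBOT

A 7-joint arm with a two-finger parallel gripper is mounted at the origin on the work surface. World frame = base frame: x ahead of the robot, y to its left, z up, the work surface at z = 0. Lengths are in m, angles in degrees, forces in N, time in s.
With the tool pointing down it reaches from about 0.425 to 0.875 m from the base axis. Payload 4.7 kg.
Tool frame: the origin (TCP) lies on the centre line of the jaws, within the pads' length; the fingertips stand 17 mm ahead of it and the grasp point (between the pads) lies 2 mm behind it; z points along the fingers, y is the line along which they close (so a half turn about z gives the same grasp; the last joint's range is limited). The gripper opens to 87 mm and grips with 3 to 60 N. Pads are 19 mm wide; open, the fingers measure 117 mm over their backs; the gripper's body (75 mm by 190 mm) begins 51 mm behind the grasp point.
Start: joints at [-71.614, 18.392, -4.016, 83.108, 1.295, 78.541, -3.26], TCP at [0.196, 0.62, 0.24] pointing down, gripper open.
Joint ranges: [-163.93, 163.93], [-17.29, 119.83], [-79.2, 71.16], [3.27, 140.29], [-89.18, 269.18], [5.43, 117.66], [-154.24, 154.24]. Speed limits (degrees/s): [147.25, 147.25, 180, 180, 180, 180, 180].

INTERFACE

Orientations are given as [roll, pitch, yaw] about the fixed x, y, z axes, in that order (R = Rz(yaw) Ry(pitch) Rx(roll)).
In Python, from cell import env, read_camera gives the robot as it stands.
- The arm moves only by the shell command python3 -m jog 'ROWS' [FORCE]. ROWS is JSON, a list of rows, each a list of 5 numbers: the opening, from 0 (shut) to 1 (fully open), then the shift along the tool's x, y, z each as a share of 0.02 m, from -1 to 1, then the turn about the tool's z as a share of 45 degrees, from -1 to 1. In form: [[gripper, x, y, z, yaw], ...]. A call has 1 to 12 rows; each row shifts and turns the commanded pose from where the row before left it, along the tool's axes as they then stand; what a row does not reach is not made up. A row lasts 1/12 s, in which the tool goes at most 41.7 mm and 7.16 degrees, less where a joint would pass 70% of its speed; a pose out of reach is approached as far as the arm can. A call with a number of a shift or a turn outside -1 to 1 is refused whole. A call with a gripper value outside its range is refused whole. The fingers move at their own pace and stop on an object; FORCE is the grip in N (left out, the last holds). Time passes only in rows, so rows that do not move let the fingers close. It gives the time, the measured TCP pose, the force, the opening and the grip force at its end, in the units of the state.
- env.get_obs(): the state, without advancing time (a new reading comes with each control period).
- read_camera(name): name is "side" or "top" or "wrist"; returns a dict with "color" (420x560x3 uint8, red, green, blue), "range_z" (420x560 float32, m along the optical axis (not along the pixel's ray), 0 where there is no reading), "mtx" (3x3 intrinsics, pixels), "world_from_camera" (4x4, takes a point from camera to world coordinates); the wrist camera has in their place "T_tool_cam" (4x4, takes a point from camera to tool coordinates, whose origin is the TCP and whose axes are the flange's). Camera axes: x right, y down, z forward; pixel columns grow to the right and rows downward; lengths in m; the calibration is good to about 2 mm. The wrist camera is an equidistant fisheye: a pixel r from the principal point sees the ray r / f radians off the axis. A picture is of the moment at which its call begins: read the wrist's pose just before it.
- env.sign_off(): hands the job in; it is judged then, once.
The state is a dict: "time_s": time; "qpos": joint angles; "joint_velocities": joint speeds; "effort": joint torques, N m; "tool_pos": TCP position; "tool_rot": TCP orientation; "force": force on the tool from outside, world axes, zero at the start; "wrist_torque": the same for the moment, N m; "grip_width": finger opening in m; "grasp_force": force on a finger pad.
Only numpy, scipy, OpenCV 4.12 (cv2) and the standard library are available. Lean on these libraries where they do the work, as an engineer would, in place of code of your own. Each camera call takes 0.05 s, during which the arm holds its last target. There are 200 camera calls.

TASK

Take the lid off the blue card box by tipping up the side with the orange grip and drawing it out from under the two catches, and lay it right way up on the dark mat. Then take out the green card and slide it, contacts first, fully home into the slot of the sloping console without forcing it. The slot has to be found by feel against its yellow fence; do not drop the lid, and leave the other things on the bench where they are.

Things in the scene. Friction and masses are not known exactly. Their poses are not given: they have to be found in the camera images.
- box: Blue open-topped card box fixed to the bench, outside 128 (x) x 116 (y) x 142 mm high, walls 4 mm, floor 6 mm. Origin: centre of its underside, z up, -x towards the robot. The lid rests on its rim; the card stands upright in the middle between guides that reach z = 86 mm.
- catches (a point): Midway between the lips of the two black catches on the box's -x wall (each 14 mm wide, at y = +-35 mm), at their lower edge. The lips reach 6 mm over the lid's -x edge, 4 mm above the lid; their posts stand 4 mm behind that edge; their top is 6 mm above this point. They stop the lid from being lifted straight up.
- lid: Loose grey lid, 180 g, plate 124 (x) x 114 (y) x 6 mm, from z = 5 to 11 mm. Origin: centre, at the bottom of the 5 mm locating ribs that hang inside the rim along the +x edge and both y sides (none at -x). z up, axes parallel to the box's, origin 137 mm above the bench; lying on the mat, 3 mm.
- lid_edge (a point): Middle of the lid's lower -x edge, under the catches (lid frame -62, 0, 5 mm). Turn the lid 15 to 20 degrees about this edge, +x side up, draw it out 25 to 30 mm along its own +x, then lift.
- lid_grip (a point): In the lid's orange upright grip block, at gripping height (lid frame 40, 0, 33 mm). Block 12 (x) x 50 (y) mm, centred on the point in x and y, from 11 to 47 mm in the lid's z.
- card: Loose green card, 0.17 to 0.35 kg: slab 8 (x) x 100 (y) mm, z = 0 to 100 mm, and a white grip block on top. Origin: centre of the bottom contact edge, z up along the card. The lowest 6 mm is narrower (5 x 94 mm). It starts upright in the box, origin 6 mm above the bench, axes parallel to the box's, with 1 to 2 mm of play.
- card_grip (a point): In the card's white grip block, 112 mm above the card's origin. Block 12 (x) x 60 (y) mm, from 96 to 130 mm above the origin; its top starts 6 mm below the box's rim.
- mat: Dark rubber mat fixed to the bench, 170 (x) x 150 (y) x 3 mm, origin at the centre of its underside, z up. The lid goes here.
- console: White trainer console fixed to the bench, 220 (x) x 240 (y) mm, 45 mm high in front, 172 mm at the back. Origin at the centre of its underside, z up, x from front (robot side) to back. Its top face rises 30 degrees towards +x.
- slot_face: The console's sloping face. Origin in the middle of its surface, 108.5 mm above the bench, above the console's origin; x up the slope, y level along the slot, z out of the face (30 degrees from vertical, leaning to the console's -x). Fully home the card's origin is at z = -70 mm, its z along this z, its grip block 26 to 60 mm out of the face. Either side of the card may face up.
- slot_mouth (a point): Middle of the slot's mouth as drawn, at the origin of slot_face. The slot is 10 (x) x 103 (y) mm, cut straight in along -z. Its true centre is at y = 0 but x anywhere from -6 to +6 mm, new each time and not reported. A rigid yellow fence, 14 mm high and 8 thick, runs along its +x side, flush with the slot's upper wall: lower face 5 mm from the slot's centre.
- slot_stop (a point): Point on the slot's rigid bottom, 70 mm below the mouth. Over the last 20 mm or so before the stop a sprung contact bears on the card: some 4 to 15 N to push on; then the card stays by friction. At both ends of the mouth yellow cheeks 14 mm high flare outwards as lead-ins for y. Down the slope from the slot is 30 mm of flat surface level with the face.
- meter: Yellow multimeter lying on the bench, 150 x 75 x 35 mm, origin at the centre of its underside. Leave alone.
- screwdriver: Screwdriver lying on the bench, 180 mm long along its x. Leave alone.
- jar: Jar, 60 mm wide, 80 mm high, origin at the centre of its underside. Leave alone.
- spare_module: Red module lying flat, 110 x 100 x 10 mm, origin at the centre of its underside. Leave alone.
- spanner: Spanner lying on the bench, 150 mm long along its x. Leave alone.
- mug: Blue mug, 76 mm wide, 90 mm high, origin at the centre of its underside. Leave alone.
Things that resemble listed ones, but are neither listed nor needed, are in the scene too. Of the things that look like the lid, the smaller one is meant.

How it is judged:
By the outcome, as a careful person would: the job done as asked, in the order asked, and still so for the second after the job is handed in, with the robot touching nothing.
It also fails if it takes over 70 s, if anything falls off the work surface, if the arm or the gripper's body presses on something with over 40 N, if the wrist force passes 120 N, or if a joint passes its speed limit or range.

## Working session

There is one attempt and no reset: what is moved stays moved. The work goes in short steps, Python scripts to look and compute and a shell command to move; the robot and the scene stay as the last step left them, time stands still between calls to the robot, and variables do not carry over. Pictures are saved under pics/ and viewed, at most 13 in all, crops included, and the job is handed in when it is done.

```bash
mkdir -p pics; ls
cat > h.py <<'E'
import numpy as np, cv2
from scipy.spatial.transform import Rotation as Ro
from cell import env, read_camera
def snap(n):
    o=env.get_obs(); d=read_camera(n)
    if n=="wrist":
        T=np.eye(4);T[:3,:3]=Ro.from_euler('xyz',o['tool_rot'],degrees=True).as_matrix();T[:3,3]=o['tool_pos'];d['world_from_camera']=T@d['T_tool_cam']
    d['fish']=n=="wrist"; return d
def ray(d,u,v):
    K=d['mtx'];x=(u-K[0,2])/K[0,0];y=(v-K[1,2])/K[1,1]
    if d['fish']:
        t=np.hypot(x,y);s=np.sin(t)/t if t>1e-9 else 1;r=np.array([x*s,y*s,np.cos(t)])
    else: r=np.array([x,y,1.])
    T=d['world_from_camera'];return T[:3,3],T[:3,:3]@r
def onz(d,u,v,z):
    o,r=ray(d,u,v);return o+r*(z-o[2])/r[2]
def pt(d,u,v):  # by range
    o,r=ray(d,u,v);T=d['world_from_camera'];return o+r*d['range_z'][int(v),int(u)]/(r@T[:3,2])
def cloud(d):
    H,W=d['range_z'].shape;K=d['mtx'];u,v=np.meshgrid(np.arange(W),np.arange(H));x=(u-K[0,2])/K[0,0];y=(v-K[1,2])/K[1,1]
    if d['fish']:
        t=np.hypot(x,y)+1e-12;x,y=x/t*np.tan(t),y/t*np.tan(t)
    z=d['range_z'];P=np.stack([x*z,y*z,z],-1);T=d['world_from_camera'];P=P@T[:3,:3].T+T[:3,3];P[z<=0]=np.nan;return P
def tri(d1,p1,d2,p2):
    a,r=ray(d1,*p1);b,s=ray(d2,*p2);k=np.linalg.lstsq(np.stack([r,-s],1),b-a,rcond=None)[0];A=a+r*k[0];B=b+s*k[1];return (A+B)/2,np.linalg.norm(A-B)
def save(d,n): cv2.imwrite('pics/'+n,d['color'][:,:,::-1])
E
python3 - <<'E'
from h import *
for n in ("top","side","wrist"):
    d=snap(n);save(d,n+'0.png');print(n,d['mtx'].round(1).tolist(),d.get('world_from_camera').round(3).tolist(),(d['range_z']>0).mean())
print(env.get_obs())
E
```

```text
pics
top [[387.0, 0.0, 278.1], [0.0, 387.0, 206.6], [0.0, 0.0, 1.0]] [[-0.009, -0.993, 0.122, 0.338], [-1.0, 0.007, -0.017, 0.022], [0.016, -0.122, -0.992, 1.181], [0.0, 0.0, 0.0, 1.0]] 0.9959991496598639
side [[396.2, 0.0, 282.4], [0.0, 396.2, 211.6], [0.0, 0.0, 1.0]] [[0.702, -0.401, 0.588, -0.297], [-0.712, -0.414, 0.568, -0.709], [0.016, -0.818, -0.576, 0.852], [0.0, 0.0, 0.0, 1.0]] 0.9959566326530612
wrist [[325.2, 0.0, 280.1], [0.0, 325.2, 207.9], [0.0, 0.0, 1.0]] [[0.302, 0.91, 0.284, 0.118], [0.953, -0.288, -0.09, 0.644], [-0.0, 0.298, -0.954, 0.383], [0.0, 0.0, 0.0, 1.0]] 0.9958205782312926
{'time_s': 0.15, 'qpos': array([-71.61413465,  18.42826282,  -4.01661058,  83.15586472,
         1.29632369,  78.54206973,  -3.26153373]), 'joint_velocities': array([-0.09673658, -0.0840814 ,  0.00441769, -0.20778917,  0.0176453 ,
       -0.08396426,  0.07615679]), 'effort': array([-2.45286410e-04, -4.91790140e+01, -4.04702341e-01, -3.12882721e+01,
       -6.39590900e-02,  4.02271142e-02,  8.29767555e-05]), 'tool_pos': array([0.19622869, 0.6192775 , 0.23875083]), 'tool_rot': array([-1.79919095e+02,  5.94840526e-03,  1.62423220e+02]), 'force': array([ 0.31881922, -0.67227123, -0.48121331]), 'wrist_torque': array([ 0.05292864, -0.02413629, -0.02723255]), 'grasp_force': 0.0, 'grip_width': 0.08690720084127074}
```

View pics/top0.png

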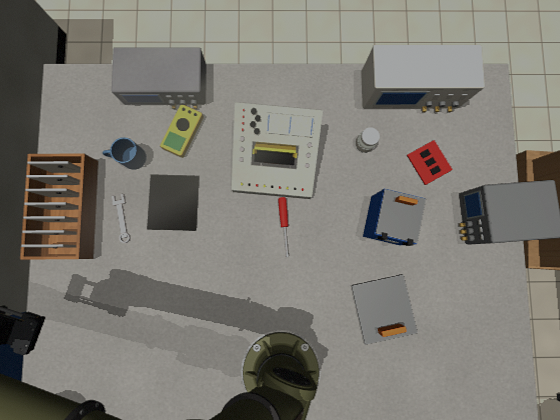

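View pics/side0.png

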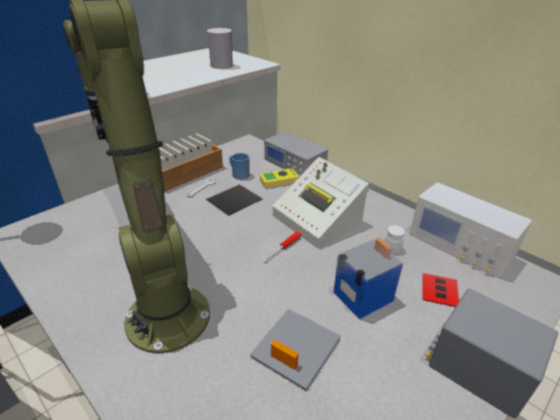

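The top view shows the box with its lid at about (397,216) and the orange grip at (405,199). A larger loose lid lies on the bench at (384,309), the mat is at (173,202), and the console slot is at (275,155). In the side view the boxed lid is at (368,262) and the lookalike at (296,347).

Candidates for the lid: top (397,216), on the box, under black catches, and the smaller one; and top (384,309), on the bench, the larger one. I choose the one on the box. Next I'll measure and check with a crop.

Run:
```python
from h import *
t=snap("top");s=snap("side")
import pickle;pickle.dump((t,s),open('ts.pkl','wb'))
def mask(d,lo,hi,roi):
    m=cv2.inRange(cv2.cvtColor(d['color'],cv2.COLOR_RGB2HSV),lo,hi);r=np.zeros_like(m);x0,y0,x1,y1=roi;r[y0:y1,x0:x1]=m[y0:y1,x0:x1]
    n,l,st,c=cv2.connectedComponentsWithStats(r);i=1+st[1:,4].argmax();return (l==i),c[i],st[i]
P=cloud(t);Q=cloud(s)
def rect(pts): 
    c,wh,a=cv2.minAreaRect(pts.astype(np.float32)*1000);return np.round(c,1),np.round(wh,1),round(a,2)
# lid on box
sel=np.zeros(P.shape[:2],bool);sel[180:255,355:435]=1
for nm,roi,lo,hi in (("lid",(180,255,355,435),.140,.154),("spare",(270,345,345,420),.003,.03)):
    sel=np.zeros(P.shape[:2],bool);sel[roi[0]:roi[1],roi[2]:roi[3]]=1
    k=sel&(P[...,2]>lo)&(P[...,2]<hi);
    k=cv2.morphologyEx(k.astype(np.uint8),cv2.MORPH_OPEN,np.ones((5,5)))>0
    print(nm,k.sum(),np.median(P[k][:,2]),rect(P[k][:,:2]))
O=((5,150,120),(18,255,255))
mt,ct,st=mask(t,*O,(380,180,430,215));ms,cs,ss=mask(s,*O,(370,235,395,262))
print('orange',ct,st,cs,ss,tri(t,ct,s,cs))
print(' range top',np.nanpercentile(P[mt],[5,50,95],axis=0).round(4), 'side',np.nanpercentile(Q[ms],[5,50,95],axis=0).round(4))
# rect of orange block top points
k=mt&(P[...,2]>.175);print(' blk',k.sum(),rect(P[k][:,:2]) if k.sum()>3 else 0)
# mat
mm,cm,sm=mask(t,(0,0,0),(180,255,75),(140,165,205,240));cn=max(cv2.findContours(mm.astype(np.uint8),0,2)[0],key=cv2.contourArea)
print('mat',cm,sm,rect(np.array([onz(t,*p[0],.003)[:2] for p in cn])),np.nanmedian(P[mm],axis=0))
ms2,cs2,ss2=mask(s,(0,0,0),(180,255,70),(200,180,268,216));print(' mat tri',tri(t,cm,s,cs2))
# console face plane
m=np.zeros(P.shape[:2],bool);m[105:195,236:320]=1
k=m&(P[...,2]>.06)&(P[...,2]<.165);X=P[k]
for i in range(4):
    c=X.mean(0);n=np.linalg.svd(X-c,full_matrices=False)[2][2];X=X[abs((X-c)@n)<(.01,.005,.003,.003)[i]]
n*=np.sign(n[2]);print('console n',n.round(4),'tilt',np.degrees(np.arccos(n[2])),'yaw',np.degrees(np.arctan2(-n[1],-n[0])),'c',c.round(4),len(X))
print(' rect',rect(X[:,:2]))
my,cy,sy=mask(t,(22,120,120),(35,255,255),(245,135,305,172));print('yellow',cy,sy,np.nanmedian(P[my],axis=0),rect(P[my][:,:2]))
np.savez('m.npz',n=n,c=c)
cv2.imwrite('pics/crop1.png',np.hstack([cv2.resize(t['color'][120:190,225:330],None,fx=4,fy=4)[:,:,::-1],cv2.resize(t['color'][175:245,355:435],None,fx=4,fy=4)[:,:,::-1]]))
```

```text
lid 1685 0.14810883143912812 (array([ 438.9, -325.5]), array([116. , 128.2]), 76.32)
spare 2928 0.01564985378919659 (array([ 174. , -308.9]), array([177.3, 161.4]), 11.22)
orange [407.55405405 199.39189189] [399 196  18   8  74] [381.56 242.16] [377 239  11   8  25] (array([ 0.47657219, -0.33267311,  0.18326827]), np.float64(0.0024740027414457363))
 range top [[ 0.4703 -0.3539  0.1815]
 [ 0.4779 -0.3328  0.1839]
 [ 0.4842 -0.3131  0.1869]] side [[ 0.4701 -0.3469  0.1812]
 [ 0.4748 -0.3322  0.1835]
 [ 0.4814 -0.3187  0.1858]]
 blk 74 (array([ 477.3, -333.9]), array([45.6, 10.5]), 75.04)
mat [172.89295138 202.44591029] [ 147  175   52   56 2653] (array([498.7, 323.9]), array([148.2, 168.6]), 88.07) [0.49793371 0.32420445 0.0031038 ]
 mat tri (array([ 0.49723819,  0.32935015, -0.01008458]), np.float64(0.005802530350603945))
console n [-0.5042  0.0535  0.8619] tilt 30.466604938290686 yaw -6.052256128085123 c [0.6334 0.0082 0.1125] 3941
 rect (array([633.6,   9.4]), array([236.2, 187.3]), 84.32)
yellow [275.3255814  148.30620155] [253 144  44  14 258] [0.63308006 0.01158704 0.12264816] (array([632.5,  11.9]), array([122.3,  35.7]), 84.39)
```

View pics/crop1.png

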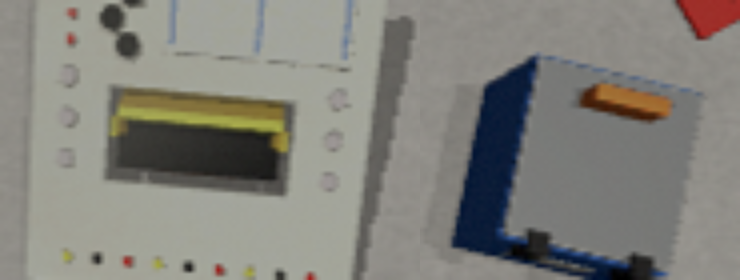

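The left crop shows the slot well with its yellow fence. The right crop shows the lid seated on the blue box, the two black catches at lower right, and the orange grip on the far side, so the choice of lid is confirmed. Working out the approach.

```bash
cat > to.py <<'E'
import sys,numpy as np
from h import *
# usage: to.py x y z [x y z ...]  -> tool-axis shifts in units of 0.02 m, chained from measured pose
o=env.get_obs();p=o['tool_pos'];R=Ro.from_euler('xyz',o['tool_rot'],degrees=True).as_matrix()
print('t',round(o['time_s'],2),'p',p.round(4),'rot',o['tool_rot'].round(2),'F',o['force'].round(1),'M',o['wrist_torque'].round(2),'g',round(o['grip_width'],4),round(o['grasp_force'],1))
for q in np.array(sys.argv[1:],float).reshape(-1,3): print(q,'->',((q-p)@R/.02).round(2));p=q
E
python3 to.py .5 .35 .33 .47 -.22 .33
```

```text
t 0.25 p [0.1962 0.6194 0.239 ] rot [-179.95    0.    162.43] F [ 0.1 -0.1 -0.3] M [-0.01 -0.01 -0.01] g 0.0869 0.0
[0.5  0.35 0.33] -> [-18.55  -8.26  -4.54]
[ 0.47 -0.22  0.33] -> [ -7.18 -27.62   0.03]
```

```bash
python3 -m jog '[[1,-0.5,-0.2,-0.4,0],[1,-1,-0.45,-0.4,0],[1,-1,-0.45,-0.4,0],[1,-1,-0.45,-0.4,0],[1,-1,-0.45,-0.4,0],[1,-1,-0.45,-0.4,0],[1,-1,-0.45,-0.4,0],[1,-1,-0.45,-0.4,0],[1,-1,-0.45,-0.4,0],[1,-1,-0.45,-0.4,0],[1,-1,-0.45,-0.4,0],[1,-1,-0.45,-0.1,0]]' && python3 -m jog '[[1,-1,-0.45,0,0],[1,-1,-0.45,0,0],[1,-1,-0.45,0,0],[1,-1,-0.45,0,0],[1,-1,-0.45,0,0],[1,-1,-0.5,0,0],[1,-1,-0.6,0,0],[1,-0.5,-0.9,0,0],[1,-0.3,-1,0,0],[1,-0.25,-1,0,0],[1,-0.25,-1,0,0],[1,-0.25,-1,0,0]]'; python3 to.py .47 -.22 .33
```

```text
time_s: 1.25
tool_pos: [0.3861, 0.4507, 0.332]
tool_rot: [179.8, 0.1, 162.4]
force: [0.3, 0.3, 0.2]
grip_width: 0.0871
grasp_force: 0.0
time_s: 2.25
tool_pos: [0.4978, 0.241, 0.3302]
tool_rot: [180.0, 0.0, 162.4]
force: [-0.1, -0.5, 0.1]
grip_width: 0.0866
grasp_force: 0.0
t 2.25 p [0.4978 0.241  0.3302] rot [1.7997e+02 2.0000e-02 1.6237e+02] F [-0.1 -0.5  0.1] M [-0.01  0.01  0.05] g 0.0866 0.0
[ 0.47 -0.22  0.33] -> [ -5.66 -22.39   0.  ]
```

```bash
python3 -m jog '[[1,-0.25,-1,0,0],[1,-0.25,-1,0,0],[1,-0.25,-1,0,0],[1,-0.25,-1,0,0],[1,-0.25,-1,0,0],[1,-0.25,-1,0,0],[1,-0.25,-1,0,0],[1,-0.25,-1,0,0],[1,-0.25,-1,0,0],[1,-0.25,-1,0,0],[1,-0.25,-1,0,0],[1,-0.25,-1,0,0]]' && python3 -m jog '[[1,-0.25,-1,0,0],[1,-0.25,-1,0,0],[1,-0.25,-1,0,0],[1,-0.25,-1,0,0],[1,-0.25,-1,0,0],[1,-0.25,-1,0,0],[1,-0.25,-1,0,0],[1,-0.25,-1,0,0],[1,-0.25,-1,0,0],[1,-0.25,-0.5,0,0],[1,0,0,0,-0.09],[1,0,0,0,0]]'
python3 - <<'E'
from h import *
o=env.get_obs();print(o['tool_pos'],o['tool_rot'])
d=snap("wrist");save(d,"w1.png");P=cloud(d)
m=cv2.inRange(cv2.cvtColor(d['color'],cv2.COLOR_RGB2HSV),(5,150,120),(18,255,255))>0
k=m&(abs(P[...,2]-.184)<.006);print('top of block',k.sum(),cv2.minAreaRect(P[k][:,:2].astype(np.float32)*1000),np.nanmedian(P[k][:,2]))
k=(abs(P[...,2]-.148)<.004);k=cv2.morphologyEx(k.astype(np.uint8),cv2.MORPH_OPEN,np.ones((5,5)));n,l,st,c=cv2.connectedComponentsWithStats(k);i=1+st[1:,4].argmax();k=l==i
print('lid',k.sum(),cv2.minAreaRect(P[k][:,:2].astype(np.float32)*1000),np.median(P[k][:,2]))
E
```

```text
time_s: 3.25
tool_pos: [0.482, -0.0058, 0.3303]
tool_rot: [179.9, 0.0, 162.4]
force: [1.0, 0.6, 0.4]
grip_width: 0.0867
grasp_force: 0.0
time_s: 4.25
tool_pos: [0.4719, -0.2019, 0.3301]
tool_rot: [180.0, 0.0, 166.4]
force: [0.1, 0.1, -0.3]
grip_width: 0.0871
grasp_force: 0.0
[ 0.47188432 -0.20185791  0.33012326] [1.79977169e+02 3.40742443e-02 1.66407567e+02]
top of block 469 ((477.7481994628906, -333.94091796875), (48.6052360534668, 11.922414779663086), 76.54056549072266) 0.18234997455645224
lid 9326 ((439.439208984375, -324.26983642578125), (115.3021011352539, 124.75088500976562), 75.88349151611328) 0.14662004504992066
```

View pics/w1.png

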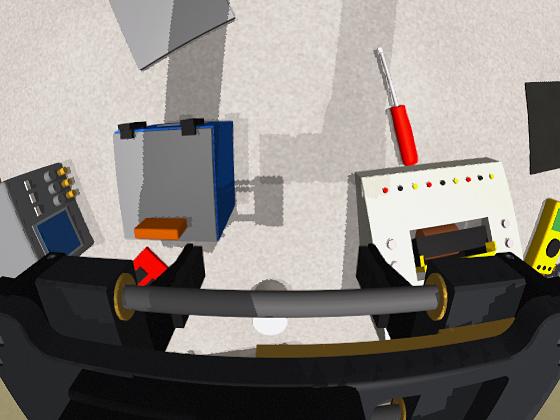

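The lid with its orange grip is at (160,228) and the two catches are at (130,130) and (190,127). The console is at lower right. The tool yaw already matches the box.

```bash
python3 to.py .4777 -.3337 .21 .4777 -.3337 .172
```

```text
t 4.3 p [ 0.4722 -0.2009  0.33  ] rot [1.7996e+02 2.0000e-02 1.6633e+02] F [ 0.3 -0.4 -0.5] M [ 0.01  0.03 -0.02] g 0.0871 0.0
[ 0.4777 -0.3337  0.21  ] -> [-1.84 -6.39  6.  ]
[ 0.4777 -0.3337  0.172 ] -> [ 0.  -0.   1.9]
```

```bash
python3 -m jog '[[1,-0.3,-1,0.8,0],[1,-0.3,-1,0.8,0],[1,-0.3,-1,0.8,0],[1,-0.3,-1,0.8,0],[1,-0.3,-1,0.8,0],[1,-0.34,-1,0.8,0],[1,0,-0.4,0.6,0],[1,0,0,0.6,0],[1,0,0,0,0],[1,0,0,0,0]]'; python3 to.py .4777 -.3337 .172
```

```text
time_s: 5.13
tool_pos: [0.4788, -0.3313, 0.2092]
tool_rot: [179.9, -0.1, 166.5]
force: [-0.0, -0.7, -0.1]
grip_width: 0.0871
grasp_force: 0.0
t 5.13 p [ 0.4788 -0.3313  0.2092] rot [ 1.7991e+02 -5.0000e-02  1.6654e+02] F [-0.  -0.7 -0.1] M [ 0.   -0.03 -0.  ] g 0.0871 0.0
[ 0.4777 -0.3337  0.172 ] -> [ 0.02 -0.13  1.86]
```

```bash
python3 -m jog '[[1,0,-0.13,0.6,0],[1,0,0,0.6,0],[1,0,0,0.6,0],[1,0,0,0.06,0],[0.7,0,0,0,0],[0.4,0,0,0,0],[0.4,0,0,0,0],[0.4,0,0,0,0],[0.4,0,0,0,0],[0.4,0,0,0,0]]' 30; python3 to.py
```

```text
time_s: 5.97
tool_pos: [0.4781, -0.3358, 0.1727]
tool_rot: [180.0, 0.0, 166.5]
force: [-0.2, 0.4, -0.0]
grip_width: 0.0549
grasp_force: 0.0
t 5.97 p [ 0.4781 -0.3358  0.1727] rot [1.8000e+02 4.0000e-02 1.6647e+02] F [-0.2  0.4 -0. ] M [ 0.01  0.03 -0.04] g 0.0549 0.0
```

```bash
python3 -m jog '[[0,0,0,0,0],[0,0,0,0,0],[0,0,0,0,0],[0,0,0,0,0]]' 30; python3 to.py; python3 -m jog '[[0,0.05,0,-0.15,0],[0,0.07,0,-0.18,0],[0,0.08,0,-0.18,0],[0,0.08,0,-0.18,0],[0,0,0,0,0]]';  python3 to.py
```

```text
time_s: 6.3
tool_pos: [0.4781, -0.3355, 0.1726]
tool_rot: [180.0, 0.0, 166.5]
force: [-1.2, 1.0, 1.9]
grip_width: 0.0496
grasp_force: 30.0
t 6.3 p [ 0.4781 -0.3355  0.1726] rot [1.7998e+02 3.0000e-02 1.6648e+02] F [-1.2  1.   1.9] M [ 0.26 -0.   -0.04] g 0.0496 30.0
time_s: 6.72
tool_pos: [0.4723, -0.3343, 0.1867]
tool_rot: [180.0, 0.0, 166.5]
force: [0.4, 0.5, -3.1]
grip_width: 0.0498
grasp_force: 30.0
t 6.72 p [ 0.4723 -0.3343  0.1867] rot [1.7997e+02 3.0000e-02 1.6646e+02] F [ 0.4  0.5 -3.1] M [ 0.   -0.44 -0.08] g 0.0498 30.0
```

```bash
python3 -m jog '[[0,0.1,0,-0.18,0],[0,0.1,0,-0.18,0],[0,0.1,0,-0.18,0],[0,0.1,0,-0.18,0],[0,0,0,0,0],[0,0,0,0,0]]';  python3 to.py
python3 - <<'E'
from h import *
s=snap("side");save(s,"s1.png");cv2.imwrite('pics/s1c.png',cv2.resize(s['color'][170:330,270:480],None,fx=3,fy=3)[:,:,::-1])
E
```

```text
time_s: 7.22
tool_pos: [0.4646, -0.3326, 0.201]
tool_rot: [180.0, 0.0, 166.5]
force: [1.6, 0.7, -2.5]
grip_width: 0.0499
grasp_force: 30.0
t 7.22 p [ 0.4646 -0.3326  0.201 ] rot [1.8000e+02 3.0000e-02 1.6648e+02] F [ 1.6  0.7 -2.5] M [-0.06 -0.42 -0.04] g 0.0499 30.0
```

View pics/s1c.png

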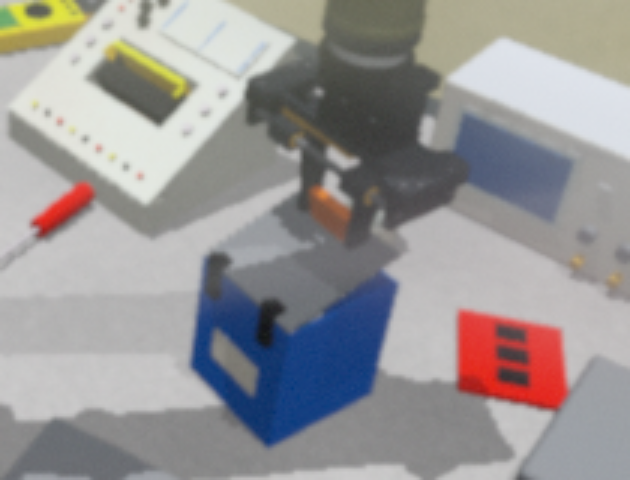

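The crop shows the lid tilted, with its near edge still under the catches at (217,275) and (270,320), and the grip block held at (330,210). Next I draw it out along its own +x.

```bash
python3 -m jog '[[0,-0.12,0,-0.035,0],[0,-0.16,0,-0.047,0],[0,-0.16,0,-0.047,0],[0,-0.16,0,-0.047,0],[0,-0.16,0,-0.047,0],[0,-0.16,0,-0.047,0],[0,-0.16,0,-0.047,0],[0,-0.16,0,-0.047,0],[0,-0.16,0,-0.047,0],[0,-0.1,0,-0.03,0],[0,0,0,0,0],[0,0,0,0,0]]';  python3 to.py; python3 -m jog '[[0,0,0,-0.3,0],[0,0,0,-0.5,0],[0,0,0,-0.8,0],[0,0,0,-0.8,0],[0,0,0,0,0],[0,0,0,0,0]]' 50;python3 to.py;  python3 - <<'E'
from h import *
s=snap("side");cv2.imwrite('pics/s2c.png',cv2.resize(s['color'][150:310,270:480],None,fx=3,fy=3)[:,:,::-1])
E
```

```text
time_s: 8.27
tool_pos: [0.4939, -0.3395, 0.2093]
tool_rot: [-180.0, -0.0, 166.5]
force: [-0.3, 1.0, -2.0]
grip_width: 0.0498
grasp_force: 30.0
t 8.27 p [ 0.4939 -0.3395  0.2093] rot [-1.8000e+02 -1.0000e-02  1.6648e+02] F [-0.3  1.  -2. ] M [-0.01 -0.04  0.03] g 0.0498 30.0
time_s: 8.77
tool_pos: [0.4943, -0.34, 0.2587]
tool_rot: [-180.0, 0.2, 166.5]
force: [0.1, -0.1, -2.7]
grip_width: 0.0497
grasp_force: 50.0
t 8.77 p [ 0.4943 -0.34    0.2587] rot [-1.7998e+02  1.6000e-01  1.6646e+02] F [ 0.1 -0.1 -2.7] M [-0.02 -0.01 -0.06] g 0.0497 50.0
```

View pics/s2c.png

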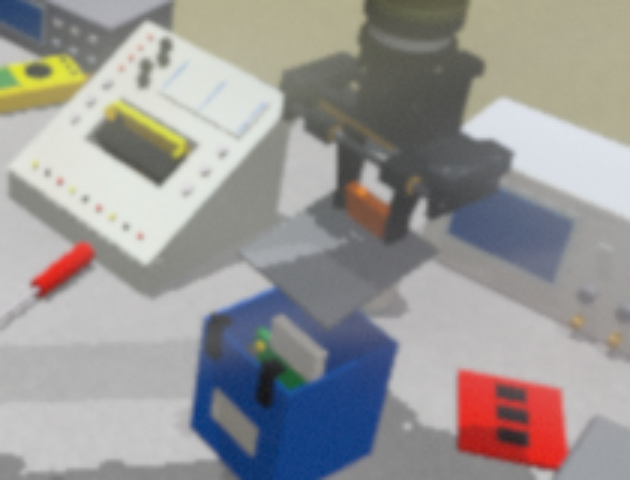

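The lid is clear of the box at (335,255) and still held at about 17° of tilt. The card's white grip block shows inside the box at (298,345). Now to the mat.

```bash
python3 -m jog '[[0,0,0,-0.5,0],[0,0,0,-0.8,0],[0,0,0,-0.8,0],[0,0,0,-0.8,-0.06],[0,0,0,-0.67,-0.1],[0,0,0,0,-0.1],[0,0,0,0,0]]' && python3 to.py .49 0.0 .33 .53 .323 .33
```

```text
time_s: 9.4
tool_pos: [0.494, -0.3397, 0.3295]
tool_rot: [-180.0, 0.0, 178.3]
force: [-0.8, 0.8, -2.3]
grip_width: 0.0495
grasp_force: 50.0
t 9.4 p [ 0.494  -0.3397  0.3295] rot [-1.7998e+02  5.0000e-02  1.7828e+02] F [-0.8  0.8 -2.3] M [ 0.06 -0.04  0.03] g 0.0495 50.0
[0.49 0.   0.33] -> [ 0.71 16.97 -0.03]
[0.53  0.323 0.33 ] -> [-1.51 16.2  -0.  ]
```

```bash
python3 -m jog '[[0,0.04,0.4,0,0],[0,0.04,0.8,0,0],[0,0.04,1,0,0],[0,0.04,1,0,0],[0,0.04,1,0,0],[0,0.04,1,0,0],[0,0.04,1,0,0],[0,0.04,1,0,0],[0,0.04,1,0,0],[0,0.04,1,0,0],[0,0.04,1,0,0],[0,0.04,1,0,0]]' && python3 -m jog '[[0,0.04,1,0,0],[0,0.04,1,0,0],[0,0.04,1,0,0],[0,0.04,1,0,0],[0,0.04,1,0,0],[0,0.04,1,0,0],[0,-0.1,1,0,0],[0,-0.1,1,0,0],[0,-0.1,1,0,0],[0,-0.1,1,0,0],[0,-0.1,1,0,0],[0,-0.1,1,0,0]]' && python3 -m jog '[[0,-0.1,1,0,0],[0,-0.1,1,0,0],[0,-0.1,1,0,0],[0,-0.1,1,0,0],[0,-0.1,1,0,0],[0,-0.1,1,0,0],[0,-0.1,1,0,0],[0,-0.1,1,0,0],[0,-0.1,1,0,0],[0,-0.1,0.8,0,0],[0,0,0.2,0,0],[0,0,0,0,0]]' && python3 to.py .53 .323 .09
python3 - <<'E'
from h import *
P=cloud(snap("side"));
# lid tilt: plane through points near tool below
c=env.get_obs()['tool_pos'];k=(abs(P[...,0]-(c[0]-.04))<.05)&(abs(P[...,1]-c[1])<.05)&(P[...,2]>.2)&(P[...,2]<.31)
X=P[k]
for i in range(4):
    m=np.median(X,0) if i==0 else X.mean(0);n=np.linalg.svd(X-m,full_matrices=False)[2][2];X=X[abs((X-m)@n)<.006]
print(len(X),m,n,np.degrees(np.arccos(abs(n[2]))))
E
```

```text
time_s: 10.4
tool_pos: [0.4906, -0.1136, 0.328]
tool_rot: [180.0, -0.1, 178.1]
force: [0.4, -0.3, -1.0]
grip_width: 0.0492
grasp_force: 50.0
time_s: 11.4
tool_pos: [0.5053, 0.1256, 0.3279]
tool_rot: [-180.0, -0.1, 178.1]
force: [0.2, 0.2, -2.1]
grip_width: 0.0494
grasp_force: 50.0
time_s: 12.4
tool_pos: [0.5313, 0.3251, 0.3274]
tool_rot: [-179.9, -0.1, 178.3]
force: [-0.3, -0.2, -1.8]
grip_width: 0.05
grasp_force: 50.0
t 12.4 p [0.5313 0.3251 0.3274] rot [-1.7991e+02 -1.2000e-01  1.7827e+02] F [-0.3 -0.2 -1.8] M [-0.03  0.06 -0.02] g 0.05 50.0
[0.53  0.323 0.09 ] -> [ 0.03 -0.09 11.87]
454 [0.48888797 0.32192526 0.28912676] [ 0.26783282 -0.01064619 -0.96340658] 15.547925653476788
```

```bash
python3 -m jog '[[0,0,-0.1,0.5,0],[0,0,0,1,0],[0,0,0,1,0],[0,0,0,1,0],[0,0,0,1,0],[0,0,0,1,0],[0,0,0,1,0],[0,0,0,1,0],[0,0,0,1,0],[0,0,0,1,0],[0,0,0,1,0],[0,0,0,1,0]]' && python3 -m jog '[[0,0,0,0.9,0],[0,0,0,0.4,0],[0,0,0,0.2,0],[0,0,0,0,0],[0,0,0,0,0]]' 30 && python3 to.py .53 .323 .0387
```

```text
time_s: 13.45
tool_pos: [0.5326, 0.3193, 0.0977]
tool_rot: [-180.0, 0.0, 178.0]
force: [0.3, 0.2, -0.9]
grip_width: 0.0497
grasp_force: 50.0
time_s: 13.87
tool_pos: [0.5332, 0.3214, 0.0697]
tool_rot: [180.0, 0.1, 178.1]
force: [-0.4, 0.8, -1.2]
grip_width: 0.0498
grasp_force: 30.0
t 13.87 p [0.5332 0.3214 0.0697] rot [1.7996e+02 7.0000e-02 1.7813e+02] F [-0.4  0.8 -1.2] M [ 0.07 -0.06  0.04] g 0.0498 30.0
[0.53   0.323  0.0387] -> [0.17 0.07 1.55]
```

```bash
python3 -m jog '[[0,0,0,0.2,0],[0,-0.03,0,0.2,0],[0,-0.05,0,0.2,0],[0,-0.06,0,0.2,0],[0,-0.06,0,0.2,0],[0,-0.06,0,0.2,0],[0,-0.05,0,0.15,0],[0,0,0,0.1,0],[0,0,0,0,0],[0,0,0,0,0]]' 15 && python3 to.py .53 .323 .0387
```

```text
time_s: 14.7
tool_pos: [0.5389, 0.3213, 0.0399]
tool_rot: [180.0, 0.0, 178.2]
force: [2.9, 0.8, 1.5]
grip_width: 0.0496
grasp_force: 15.0
t 14.7 p [0.5389 0.3213 0.0399] rot [1.8000e+02 1.0000e-02 1.7816e+02] F [2.9 0.8 1.5] M [ 0.11 -0.35 -0.  ] g 0.0496 15.0
[0.53   0.323  0.0387] -> [0.45 0.07 0.06]
```

```bash
python3 -m jog '[[0,0,0,0.06,0],[0,0,0,0.06,0],[0,0,0,0,0]]' 5 && python3 to.py && python3 -m jog '[[0.7,0,0,0,0],[1,0,0,0,0],[1,0,0,0,0],[1,0,0,0,0],[1,0,0,0,0],[1,0,0,-0.2,0],[1,0,0,-0.6,0],[1,0,0,-1,0],[1,0,0,-1,0],[1,0,0,-1,0],[1,0,0,-1,0],[1,0,0,-1,0]]' && python3 -m jog '[[1,0,0,-1,0],[1,0,0,-1,0],[1,0,0,-1,0],[1,0,0,-1,0],[1,0,0,-1,0],[1,0,0,-1,0],[1,0,0,-1,0],[1,0,0,-1,0],[1,0,0,0,0]]'; python3 to.py .49 0 .33 .46 -.25 .33
python3 - <<'E'
from h import *
for n in ("side","top"):
    d=snap(n);P=cloud(d)
    k=(abs(P[...,0]-.4985)<.07)&(abs(P[...,1]-.324)<.07)&(P[...,2]>.009)&(P[...,2]<.03);X=P[k];A=np.c_[X[:,:2]-[.4985,.324],np.ones(len(X))]
    if len(X)>50: print(n,len(X),'plane',np.linalg.lstsq(A,X[:,2],rcond=None)[0].round(4),cv2.minAreaRect(X[:,:2].astype(np.float32)*1000))
t=snap("top");cv2.imwrite('pics/t3.png',cv2.resize(t['color'][165:240,135:435],None,fx=2.6,fy=2.6)[:,:,::-1])
E
```

```text
time_s: 14.95
tool_pos: [0.5385, 0.3214, 0.0377]
tool_rot: [-180.0, -0.0, 178.2]
force: [0.8, -0.8, 4.4]
grip_width: 0.0501
grasp_force: 5.0
t 14.95 p [0.5385 0.3214 0.0377] rot [-1.8000e+02 -2.0000e-02  1.7818e+02] F [ 0.8 -0.8  4.4] M [-0.14 -0.15 -0.  ] g 0.0501 5.0
time_s: 15.95
tool_pos: [0.5389, 0.3214, 0.1557]
tool_rot: [180.0, 0.1, 178.2]
force: [0.1, -0.6, 0.2]
grip_width: 0.0869
grasp_force: 0.0
time_s: 16.7
tool_pos: [0.5402, 0.3221, 0.3196]
tool_rot: [179.7, 0.4, 178.2]
force: [-1.0, -0.2, 0.5]
grip_width: 0.0872
grasp_force: 0.0
t 16.7 p [0.5402 0.3221 0.3196] rot [179.69   0.4  178.16] F [-1.  -0.2  0.5] M [ 0.04 -0.07 -0.01] g 0.0872 0.0
[0.49 0.   0.33] -> [  1.99 -16.17  -0.62]
[ 0.46 -0.25  0.33] -> [  1.1  -12.54  -0.07]
side 516 plane [0.026  0.0031 0.014 ] ((496.99627685546875, 319.6476745605469), (118.09809875488281, 130.31634521484375), 88.19507598876953)
top 1441 plane [ 0.0031 -0.0021  0.0142] ((499.609619140625, 323.3114013671875), (140.6168975830078, 124.2645492553711), 88.07196044921875)
```

The side and top clouds show the lid flat at z = 14 mm and centred on the mat at (0.499, 0.323). Now back to the box.

```bash
python3 -m jog '[[1,0.12,-0.5,-0.1,0],[1,0.12,-1,-0.1,0],[1,0.12,-1,-0.1,0],[1,0.12,-1,-0.1,0],[1,0.12,-1,-0.1,0],[1,0.12,-1,-0.1,0],[1,0.12,-1,0,0],[1,0.12,-1,0,0],[1,0.12,-1,0,0],[1,0.12,-1,0,0],[1,0.12,-1,0,0],[1,0.12,-1,0,0]]' && python3 -m jog '[[1,0.12,-1,0,0],[1,0.12,-1,0,0],[1,0.12,-1,0,0],[1,0.12,-1,0,0],[1,0.05,-1,0,0],[1,0,-1,0,0],[1,0,-1,0,0],[1,0,-1,0,0],[1,0,-1,0,0],[1,0,-1,0,0],[1,0,-1,0,0],[1,0,-1,0,0]]' && python3 -m jog '[[1,0,-1,0,0],[1,0,-1,0,0],[1,0,-1,0,0],[1,0,-1,0,0],[1,0,-1,0,0],[1,0,-1,0,0],[1,0,-1,0,0],[1,0,-1,0,0],[1,0,0,0,0.13],[1,0,0,0,0.13],[1,0,0,0,0],[1,0,0,0,0]]'; python3 to.py
python3 - <<'E'
from h import *
d=snap("wrist");save(d,"w4.png");P=cloud(d);print(env.get_obs()['qpos'].round(1))
h=cv2.cvtColor(d['color'],cv2.COLOR_RGB2HSV)
k=(abs(P[...,2]-.136)<.004)&(abs(P[...,0]-.439)<.03)&(abs(P[...,1]+.324)<.045)
print(k.sum(),cv2.minAreaRect(P[k][:,:2].astype(np.float32)*1000),np.median(P[k],0))
k=(abs(P[...,2]-.1415)<.004)&(abs(P[...,0]-.439)<.09)&(abs(P[...,1]+.324)<.09)&(h[...,0]>100)&(h[...,1]>120)
print('rim',k.sum(),cv2.minAreaRect(P[k][:,:2].astype(np.float32)*1000),np.median(P[k],0))
E
```

```text
time_s: 17.85
tool_pos: [0.5016, 0.0905, 0.3248]
tool_rot: [-180.0, -0.1, 178.1]
force: [0.4, -0.4, 0.5]
grip_width: 0.0867
grasp_force: 0.0
time_s: 18.85
tool_pos: [0.4831, -0.1486, 0.3248]
tool_rot: [180.0, -0.1, 178.1]
force: [-0.3, 0.8, 0.4]
grip_width: 0.087
grasp_force: 0.0
time_s: 19.85
tool_pos: [0.4785, -0.3071, 0.3248]
tool_rot: [180.0, -0.1, 166.6]
force: [-0.2, -0.9, 0.3]
grip_width: 0.087
grasp_force: 0.0
t 19.85 p [ 0.4785 -0.3071  0.3248] rot [ 1.7996e+02 -6.0000e-02  1.6661e+02] F [-0.2 -0.9  0.3] M [-0.01 -0.04 -0.  ] g 0.087 0.0
[-11.4   8.1  46.5  88.6  -5.9  85.9 112. ]
670 ((439.2085876464844, -324.32647705078125), (58.732505798339844, 11.978569030761719), 75.90045928955078) [ 0.439087   -0.32432271  0.13462335]
rim 1691 ((439.22491455078125, -324.77264404296875), (116.09712982177734, 128.2257843017578), 75.80812072753906) [ 0.44690861 -0.32737914  0.14062264]
```

View pics/w4.png

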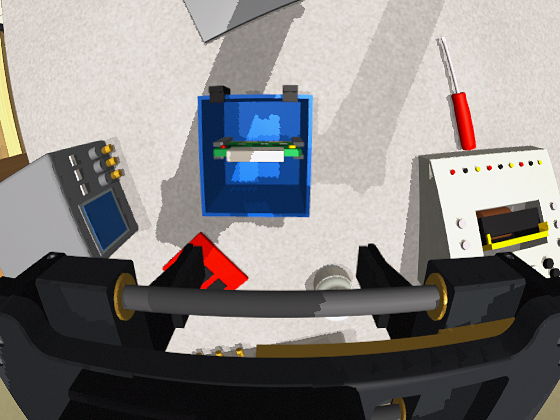

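The wrist view shows the white card grip at (255,156) in the middle of the open box, with the catches at (219,93) and (290,92). Approaching with the jaws part shut.

```bash
python3 to.py .4392 -.3243 .20;  python3 -m jog '[[0.8,0.2,-0.2,0.5,0.015],[0.8,0.4,-0.2,1,0],[0.8,0.4,-0.2,1,0],[0.8,0.4,-0.2,1,0],[0.8,0.3,-0.1,1,0],[0.8,0,0,1,0],[0.8,0,0,0.5,0],[0.8,0,0,0,0],[0.8,0,0,0,0]]'; python3 to.py .4392 -.3243 .128
```

```text
t 19.9 p [ 0.4787 -0.3069  0.325 ] rot [ 1.7996e+02 -4.0000e-02  1.6663e+02] F [0.9 0.7 0.2] M [ 0.01 -0.03  0.02] g 0.0871 0.0
[ 0.4392 -0.3243  0.2   ] -> [ 1.72 -1.31  6.25]
time_s: 20.65
tool_pos: [0.4418, -0.316, 0.2052]
tool_rot: [180.0, -0.0, 165.8]
force: [0.2, 0.2, 0.3]
grip_width: 0.0693
grasp_force: 0.0
t 20.65 p [ 0.4418 -0.316   0.2052] rot [ 1.8000e+02 -4.0000e-02  1.6584e+02] F [0.2 0.2 0.3] M [-0.04  0.01  0.04] g 0.0693 0.0
[ 0.4392 -0.3243  0.128 ] -> [ 0.02 -0.44  3.86]
```

```bash
python3 -m jog '[[0.8,0.02,-0.43,0.3,0],[0.8,0,0,0.3,0],[0.8,0,0,0,0],[0.8,0,0,0,0]]'; python3 to.py .4392 -.3243 .128;  python3 -m jog '[[0.8,0,0,0.5,0],[0.8,0,0,0.6,0],[0.8,0,0,0.6,0],[0.8,0,0,0.6,0],[0.8,0,0,0.6,0],[0.8,0,0,0.35,0],[0.8,0,0,0,0],[0.5,0,0,0,0],[0,0,0,0,0],[0,0,0,0,0],[0,0,0,0,0],[0,0,0,0,0]]' 30;python3 to.py .4392 -.3243 .222
```

```text
time_s: 20.98
tool_pos: [0.4398, -0.3242, 0.1937]
tool_rot: [180.0, 0.0, 165.8]
force: [0.7, 0.3, -0.4]
grip_width: 0.0699
grasp_force: 0.0
t 20.98 p [ 0.4398 -0.3242  0.1937] rot [1.8000e+02 2.0000e-02 1.6581e+02] F [ 0.7  0.3 -0.4] M [0.03 0.   0.02] g 0.0699 0.0
[ 0.4392 -0.3243  0.128 ] -> [ 0.03 -0.01  3.28]
time_s: 21.98
tool_pos: [0.4398, -0.3248, 0.1289]
tool_rot: [-180.0, 0.1, 165.8]
force: [0.7, -0.5, 0.3]
grip_width: 0.0598
grasp_force: 30.0
t 21.98 p [ 0.4398 -0.3248  0.1289] rot [-1.7999e+02  7.0000e-02  1.6580e+02] F [ 0.7 -0.5  0.3] M [-0.1   0.03  0.02] g 0.0598 30.0
[ 0.4392 -0.3243  0.222 ] -> [ 0.03  0.02 -4.65]
```

```bash
python3 -m jog '[[0,0,0,-0.2,0],[0,0,0,-0.5,0],[0,0,0,-0.8,0],[0,0,0,-0.9,0],[0,0,0,-0.9,0],[0,0,0,-0.8,0],[0,0,0,-0.55,0],[0,0,0,0,0],[0,0,0,0,0]]' && python3 to.py && python3 -m jog '[[0,-0.2,0,0,0],[0,-0.5,0,0,0],[0,-0.6,0,0,0],[0,-0.6,0,0,0],[0,-0.3,0,0,0],[0,-0.3,0,0,0],[0,-0.3,0,0,0],[0,-0.3,0,0,0],[0,-0.3,0,0,0],[0,-0.3,0,0,0]]' && python3 to.py && python3 -m jog '[[0,-0.3,0,0,0],[0,-0.3,0,0,0],[0,-0.3,0,0,0],[0,-0.3,0,0,0],[0,-0.2,0,0,0],[0,-0.05,0,0,0],[0,0,0,0,0],[0,0,0,0,0]]' && python3 to.py
python3 - <<'E'
from h import *
for n in ("side","wrist"):
  d=snap(n);P=cloud(d);save(d,n+"5.png");h=cv2.cvtColor(d['color'],cv2.COLOR_RGB2HSV)
  k=(h[...,0]>45)&(h[...,0]<85)&(h[...,1]>90)&(P[...,2]>.09)&(P[...,2]<.25)&(abs(P[...,0]-.5)<.12)&(abs(P[...,1]+.34)<.1);X=P[k];print(n,len(X))
  if len(X)>40:
    for i in range(4):
        m=np.median(X,0) if i==0 else X.mean(0);nn=np.linalg.svd(X-m,full_matrices=False)[2][2];X=X[abs((X-m)@nn)<.004]
    print(len(X),m,nn,'tilt from vertical',np.degrees(np.arcsin(abs(nn[2]))))
E
```

```text
time_s: 22.73
tool_pos: [0.4396, -0.3244, 0.2217]
tool_rot: [180.0, 0.1, 165.8]
force: [-0.1, 0.3, -2.5]
grip_width: 0.0598
grasp_force: 30.0
t 22.73 p [ 0.4396 -0.3244  0.2217] rot [1.7998e+02 6.0000e-02 1.6581e+02] F [-0.1  0.3 -2.5] M [0.01 0.01 0.01] g 0.0598 30.0
time_s: 23.57
tool_pos: [0.5099, -0.3424, 0.2204]
tool_rot: [179.9, -0.2, 165.8]
force: [-4.0, 1.3, -3.7]
grip_width: 0.0597
grasp_force: 30.0
t 23.57 p [ 0.5099 -0.3424  0.2204] rot [179.95  -0.23 165.75] F [-4.   1.3 -3.7] M [0.33 1.22 0.05] g 0.0597 30.0
time_s: 24.23
tool_pos: [0.5397, -0.3498, 0.2217]
tool_rot: [-180.0, 0.1, 165.8]
force: [-2.3, 0.8, -2.3]
grip_width: 0.06
grasp_force: 30.0
t 24.23 p [ 0.5397 -0.3498  0.2217] rot [-1.800e+02  7.000e-02  1.658e+02] F [-2.3  0.8 -2.3] M [0.27 0.82 0.02] g 0.06 30.0
side 355
324 [ 0.50504422 -0.32611374  0.16304385] [ 0.8358552  -0.21186696 -0.50641729] tilt from vertical 30.425480390659008
wrist 12868
12560 [ 0.50507519 -0.34082579  0.16910524] [-0.83477518  0.20646988  0.51041217] tilt from vertical 30.6912881173226
```

The card is tilted 30.5°, measured from both the side and wrist clouds. Now I grip harder, lift, and measure the console from closer.

```bash
python3 -m jog '[[0,0,0,0,0],[0,0,0,0,0],[0,0.02,0,-0.3,0],[0,0,0,-0.7,0],[0,0,0,-1,0],[0,0,0,-1,0],[0,0,0,-1,0],[0,0,0,-1,0],[0,0,0,-1,0],[0,0,0,-1,0],[0,0,0,0,0]]' 60 && python3 to.py .50 -.17 .36 && python3 -m jog '[[0,0.2,0.5,0,0],[0,0.2,1,0,0],[0,0.2,1,0,0],[0,0,1,0,0],[0,0,1,0,0],[0,0,1,0,0],[0,0,1,0,0],[0,0,1,0,0],[0,0,0.6,0,0],[0,0,0,0,0],[0,0,0,0,0]]' && python3 to.py
python3 - <<'E'
from h import *
d=snap("wrist");P=cloud(d);save(d,"w6.png");h=cv2.cvtColor(d['color'],cv2.COLOR_RGB2HSV)
k=(abs(P[...,0]-.633)<.1)&(abs(P[...,1]-.01)<.115)&(P[...,2]>.06)&(P[...,2]<.165);X=P[k]
for i in range(5):
    m=X.mean(0);n=np.linalg.svd(X-m,full_matrices=False)[2][2];X=X[abs((X-m)@n)<(.01,.005,.003,.003,.002)[i]]
n*=np.sign(n[2]);yaw=np.arctan2(-n[1],-n[0]);print('n',n.round(4),np.degrees(np.arcsin(np.hypot(n[0],n[1]))),'yaw',np.degrees(yaw),m.round(4),len(X))
y=k&(h[...,0]>20)&(h[...,0]<36)&(h[...,1]>120)
for a in (-5.8,):
    a=np.radians(a);ex=np.array([np.cos(a),np.sin(a),0]);ey=np.array([-np.sin(a),np.cos(a),0])
    Y=P[y];print('yellow',len(Y),'along y',np.percentile(Y@ey,[0,1,50,99,100]).round(4),'x',np.percentile(Y@ex,[1,50,99]).round(4),'height off face',np.percentile((Y-m)@n,[1,50,95]).round(4))
    print('rect',cv2.minAreaRect(Y[:,:2].astype(np.float32)*1000))
    print('face y ext',np.percentile(X@ey,[0,.5,99.5,100]).round(4),'x ext',np.percentile(X@ex,[0,.5,99.5,100]).round(4))
# card tilt
k=(h[...,0]>45)&(h[...,0]<85)&(h[...,1]>90)&(P[...,2]>.2);X=P[k]
for i in range(4):
    c=np.median(X,0) if i==0 else X.mean(0);nn=np.linalg.svd(X-c,full_matrices=False)[2][2];X=X[abs((X-c)@nn)<.004]
print('card',len(X),c,nn,np.degrees(np.arcsin(abs(nn[2]))))
E
```

```text
time_s: 25.25
tool_pos: [0.541, -0.3509, 0.3668]
tool_rot: [-179.9, 0.6, 165.8]
force: [-0.3, -0.1, -2.1]
grip_width: 0.0593
grasp_force: 60.0
t 25.25 p [ 0.541  -0.3509  0.3668] rot [-179.87    0.57  165.84] F [-0.3 -0.1 -2.1] M [-0.08 -0.1   0.04] g 0.0593 60.0
[ 0.5  -0.17  0.36] -> [4.2  8.27 0.28]
time_s: 26.17
tool_pos: [0.5669, -0.189, 0.3606]
tool_rot: [-180.0, -0.0, 165.9]
force: [0.6, -0.6, -1.8]
grip_width: 0.0595
grasp_force: 60.0
t 26.17 p [ 0.5669 -0.189   0.3606] rot [-1.7998e+02 -5.0000e-02  1.6589e+02] F [ 0.6 -0.6 -1.8] M [-0.08 -0.05 -0.01] g 0.0595 60.0
n [-0.5081  0.0539  0.8596] 30.726302889553722 yaw -6.055141466253967 [0.6328 0.006  0.1111] 13112
yellow 1383 along y [0.0143 0.0163 0.074  0.1371 0.166 ] x [0.6113 0.6307 0.6646] height off face [-0.0588  0.0044  0.0144]
rect ((604.0657958984375, 29.217708587646484), (151.48495483398438, 136.0513153076172), 84.0532455444336)
face y ext [-0.0428 -0.0327  0.1921  0.1972] x ext [0.5392 0.5421 0.7171 0.7231]
card 5632 [ 0.53454842 -0.18037025  0.31080202] [-0.84600766  0.21009793  0.49003052] 29.342587301018632
```

View pics/w6.png

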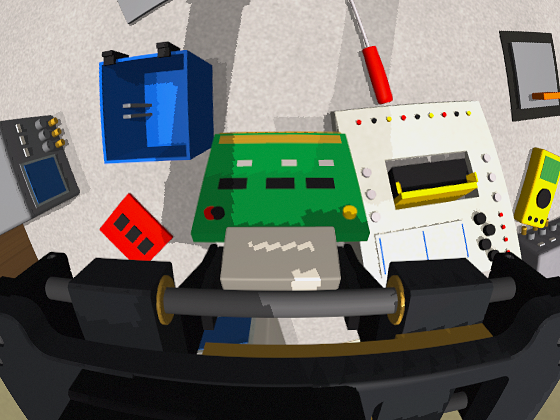

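```bash
cat > fence.py <<'E'
from h import *
a=np.radians(-5.85);ex=np.array([np.cos(a),np.sin(a),0]);ey=np.array([-np.sin(a),np.cos(a),0])
fx=ex*np.cos(np.pi/6)+np.array([0,0,.5]);fz=-ex*.5+np.array([0,0,np.cos(np.pi/6)])
O=.622*ex+.0765*ey+np.array([0,0,.1085])
if __name__=="__main__":
  print('O',O)
  for nm in ("wrist","top"):
    d=snap(nm);P=cloud(d);h=cv2.cvtColor(d['color'],cv2.COLOR_RGB2HSV);L=np.stack([(P-O)@fx,(P-O)@ey,(P-O)@fz],-1)
    fc=(abs(L[...,0])<.1)&(abs(L[...,1])<.115)&(abs(L[...,2])<.008)&(h[...,1]<60)&(h[...,2]>120);A=np.c_[L[fc][:,:2],np.ones(fc.sum())];print(nm,'face plane',np.linalg.lstsq(A,L[fc][:,2],rcond=None)[0].round(4),'y ext',np.percentile(L[fc][:,1],[.2,99.8]).round(4))
    y=(h[...,0]>20)&(h[...,0]<36)&(h[...,1]>120)&(abs(L[...,0])<.05)&(abs(L[...,1])<.08)&(L[...,2]>.003)&(L[...,2]<.02);Y=L[y]
    print(' yellow',len(Y),'y',np.percentile(Y[:,1],[0,1,99,100]).round(4),'z',np.percentile(Y[:,2],[5,50,95]).round(4))
    b=Y[(abs(Y[:,1])<.045)]
    for lo,hi in ((.003,.007),(.007,.011),(.011,.018)):
        q=b[(b[:,2]>lo)&(b[:,2]<hi)]
        if len(q)>8: print('  z',lo,len(q),'x',np.percentile(q[:,0],[2,25,50,75,98]).round(4),'slope deg',np.degrees(np.polyfit(q[:,1],q[:,0],1)[0]).round(2))
E
python3 fence.py
```

```text
O [0.62655793 0.01270459 0.1085    ]
wrist face plane [ 0.0138 -0.0005 -0.001 ] y ext [-0.1139  0.1145]
 yellow 673 y [-0.0613 -0.0605  0.0614  0.0645] z [0.0051 0.0119 0.0135]
  z 0.003 32 x [0.0138 0.0144 0.0146 0.0148 0.0151] slope deg -0.1
  z 0.007 61 x [0.0073 0.0137 0.0144 0.0147 0.0152] slope deg -0.1
  z 0.011 335 x [0.0066 0.0086 0.0105 0.0126 0.0146] slope deg -0.15
top face plane [ 0.0123 -0.0028  0.    ] y ext [-0.1146  0.1148]
 yellow 173 y [-0.0615 -0.0609  0.0604  0.0607] z [0.006  0.0125 0.0159]
  z 0.003 12 x [0.0146 0.0149 0.0154 0.0155 0.0157] slope deg -0.47
  z 0.007 23 x [0.0068 0.011  0.0136 0.0149 0.0157] slope deg 0.35
  z 0.011 83 x [0.0073 0.0093 0.0112 0.0134 0.0154] slope deg -0.04
```

```bash
cat > card.py <<'E'
from h import *
o=env.get_obs();d=snap("wrist");P=cloud(d);h=cv2.cvtColor(d['color'],cv2.COLOR_RGB2HSV)
R=Ro.from_euler('xyz',o['tool_rot'],degrees=True).as_matrix();T=(P-o['tool_pos'])@R   # tool frame
k=(h[...,0]>45)&(h[...,0]<85)&(h[...,1]>90)&(abs(T[...,1])<.06)&(abs(T[...,0])<.09)&(T[...,2]>0)&(T[...,2]<.13);X=T[k]
for i in range(4):
    c=np.median(X,0) if i==0 else X.mean(0);n=np.linalg.svd(X-c,full_matrices=False)[2][2];X=X[abs((X-c)@n)<.003]
n*=np.sign(n[0]);ax=np.array([n[2],0,-n[0]]);ax/=np.linalg.norm(ax);ax*=np.sign(ax[2])
near=(abs((T-c)@n)<.004)&(abs(T[...,1])<.06)&(abs(T[...,0])<.1)&(T[...,2]>0)&(T[...,2]<.14);Q=T[near]
e=np.percentile((Q-c)@ax,[0,.2,1,99,99.8,100]);yy=np.percentile(Q[:,1],[.5,99.5])
g=c+ax*e[4]-n*.004; g[1]=yy.mean()
print('tilt',np.degrees(np.arctan2(ax[0],ax[2])).round(2),'yaw in tool',np.degrees(np.arctan2(n[1],n[0])).round(2),'ext',e.round(4),'y',yy.round(4),'origin in tool',g.round(4))
E
python3 card.py; python3 -m jog '[[0,0,0,0,0.05],[0,0,0,0,0.1],[0,0,0,0,0.15],[0,0,0,0,0.15],[0,0,0,0,0.15],[0,0,0,0,0.15],[0,0,0,0,0.15],[0,0,0,0,0.15],[0,0,0,0,0.15],[0,0,0,0,0.15],[0,0,0,0,0.15],[0,0,0,0,0.15]]' && python3 -m jog '[[0,0,0,0,0.15],[0,0,0,0,0.15],[0,0,0,0,0.15],[0,0,0,0,0.15],[0,0,0,0,0.15],[0,0,0,0,0.15],[0,0,0,0,0.15],[0,0,0,0,0.15],[0,0,0,0,0.15],[0,0,0,0,0.15],[0,0,0,0,0.15],[0,0,0,0,0.15]]' && python3 -m jog '[[0,0,0,0,0.15],[0,0,0,0,0.15],[0,0,0,0,0.07],[0,0,0,0,0],[0,0,0,0,0],[0,0,0,0,0]]' && python3 to.py && python3 card.py
```

```text
tilt 30.18 yaw in tool -0.28 ext [-0.0605 -0.0599 -0.0591  0.0574  0.0614  0.0631] y [-0.0495  0.0493] origin in tool [ 6.260e-02 -1.000e-04  1.079e-01]
time_s: 27.37
tool_pos: [0.5665, -0.191, 0.3614]
tool_rot: [180.0, 0.0, 91.1]
force: [-0.4, 0.5, -2.3]
grip_width: 0.0595
grasp_force: 60.0
time_s: 28.37
tool_pos: [0.5665, -0.1909, 0.3615]
tool_rot: [180.0, 0.0, 10.1]
force: [-0.4, 0.4, -1.7]
grip_width: 0.0596
grasp_force: 60.0
time_s: 28.87
tool_pos: [0.5668, -0.1902, 0.3614]
tool_rot: [180.0, -0.0, -6.1]
force: [0.1, -0.0, -1.9]
grip_width: 0.0594
grasp_force: 60.0
t 28.87 p [ 0.5668 -0.1902  0.3614] rot [180.    -0.    -6.07] F [ 0.1 -0.  -1.9] M [-0.02  0.23 -0.05] g 0.0594 60.0
tilt 30.1 yaw in tool -0.2 ext [-0.0603 -0.0599 -0.0591  0.0573  0.0611  0.0623] y [-0.0496  0.0492] origin in tool [ 0.0635 -0.0002  0.1078]
```

```bash
cat > tgt.py <<'E'
import sys
from fence import *
# args: x y z (mm, slot_face) triples for card origin -> tool shifts (units of 20 mm); also current card origin in slot_face
o=env.get_obs();R=Ro.from_euler('xyz',o['tool_rot'],degrees=True).as_matrix();p=o['tool_pos'];g=R@np.array([.0628,-.0002,.1075])
c=p+g-O;print('t',round(o['time_s'],2),'card at slot_face mm',(np.array([c@fx,c@ey,c@fz])*1000).round(1),'rot',o['tool_rot'].round(2),'F x,y,z(slot)',[round(float(o['force']@v),1) for v in (fx,ey,fz)],'M',o['wrist_torque'].round(2),'g',round(o['grip_width'],4),round(o['grasp_force'],1),'p',p.round(4))
for q in np.array(sys.argv[1:],float).reshape(-1,3)/1000:
    w=O+fx*q[0]+ey*q[1]+fz*q[2]-g;print((q*1000).round(1),'->',((w-p)@R/.02).round(3),w.round(4));p=w
E
python3 tgt.py -8 0 60 -8 0 4
```

```text
t 28.92 card at slot_face mm [  93.6 -207.8  113.9] rot [-1.80e+02 -1.00e-02 -6.07e+00] F x,y,z(slot) [-0.8, 0.2, -1.3] M [-0.    0.17 -0.02] g 0.0595 60.0 p [ 0.5669 -0.19    0.3614]
[-8.  0. 60.] -> [ -3.093 -10.377   4.875] [0.5273 0.0229 0.264 ]
[-8.  0.  4.] -> [ 1.4   -0.005  2.425] [0.5552 0.02   0.2155]
```

```bash
python3 -m jog '[[0,-0.3,-0.5,0,0],[0,-0.3,-1,0,0],[0,-0.3,-1,0,0],[0,-0.3,-1,0,0],[0,-0.3,-1,0.2,0],[0,-0.3,-1,0.5,0],[0,-0.3,-1,0.7,0],[0,-0.3,-1,0.7,0],[0,-0.3,-1,0.7,0],[0,-0.3,-1,0.7,0],[0,-0.1,-0.7,0.7,0],[0,0,-0.18,0.67,0]]' && python3 -m jog '[[0,0,0,0,0],[0,0.4,0,0.7,0],[0,0.4,0,0.7,0],[0,0.3,0,0.5,0],[0,0,0,0,0],[0,0,0,0,0]]' 40 && python3 tgt.py -8 0 5
python3 - <<'E'
from h import *
s=snap("side");cv2.imwrite('pics/s7c.png',cv2.resize(s['color'][110:270,230:420],None,fx=3.6,fy=3.6)[:,:,::-1])
E
```

```text
time_s: 29.92
tool_pos: [0.527, 0.0271, 0.2633]
tool_rot: [-179.8, 0.0, -5.8]
force: [-0.2, 1.1, -1.6]
grip_width: 0.0595
grasp_force: 60.0
time_s: 30.42
tool_pos: [0.5494, 0.0198, 0.2264]
tool_rot: [179.9, 0.0, -6.2]
force: [-0.0, -0.2, -1.7]
grip_width: 0.0593
grasp_force: 40.0
t 30.42 card at slot_face mm [-7.6 -1.1 16.4] rot [ 1.7992e+02  1.0000e-02 -6.1900e+00] F x,y,z(slot) [-0.9, -0.2, -1.5] M [-0.04  0.25  0.04] g 0.0593 40.0 p [0.5494 0.0198 0.2264]
[-8.  0.  5.] -> [ 0.266 -0.057  0.504] [0.5548 0.0204 0.2163]
```

View pics/s7c.png

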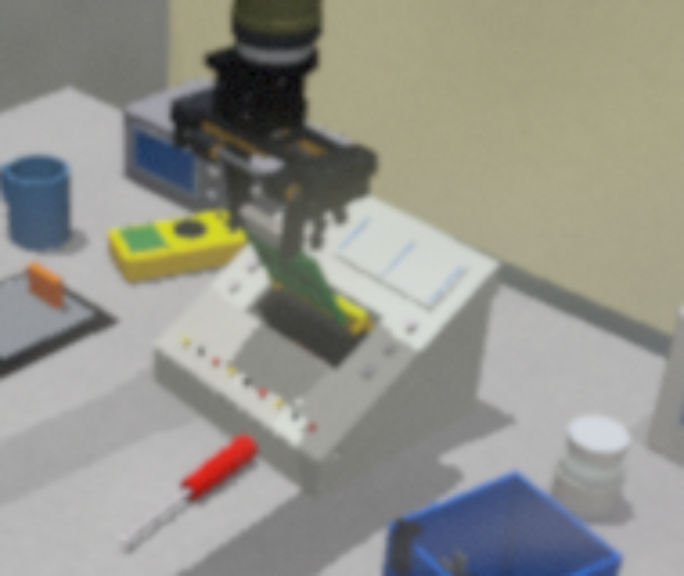

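The crop shows the card leaning parallel to the slot axis, with its contact edge just in front of the yellow fence at about (320,310).

```bash
python3 -m jog '[[0,0.08,-0.05,0.14,0],[0,0.1,0,0.17,0],[0,0.08,0,0.14,0],[0,0,0,0,0],[0,0,0,0,0]]' 40 >/dev/null; python3 tgt.py; python3 -m jog '[[0,0.086,0,-0.05,0],[0,0.086,0,-0.05,0],[0,0.086,0,-0.05,0],[0,0,0,0,0]]'>/dev/null; python3 tgt.py; python3 -m jog '[[0,0.043,0,-0.025,0],[0,0.043,0,-0.025,0],[0,0,0,0,0]]' >/dev/null; python3 tgt.py
```

```text
t 30.88 card at slot_face mm [-8.1  1.3  5.7] rot [ 1.7999e+02  2.0000e-02 -6.1000e+00] F x,y,z(slot) [-0.4, -0.1, -2.0] M [-0.02  0.26  0.04] g 0.0593 40.0 p [0.5545 0.0215 0.2169]
t 31.22 card at slot_face mm [-1.1  1.4  5.8] rot [ 1.8e+02 -5.0e-02 -6.1e+00] F x,y,z(slot) [-0.7, -0.3, -1.5] M [-0.    0.25 -0.06] g 0.0595 40.0 p [0.5603 0.021  0.2204]
t 31.47 card at slot_face mm [0.4 1.3 5.7] rot [ 1.8e+02 -2.0e-02 -6.1e+00] F x,y,z(slot) [-1.0, -0.4, -1.3] M [-0.02  0.23  0.01] g 0.0594 40.0 p [0.5617 0.0208 0.2211]
```

```bash
for i in 1 ; do python3 -m jog '[[0,0.043,0.055,0,0],[0,0,0,0,0],[0,0,0,0,0]]' >/dev/null; python3 tgt.py; python3 -m jog '[[0,0.043,0,-0.025,0],[0,0,0,0,0]]' >/dev/null; python3 tgt.py; python3 -m jog '[[0,0.043,0,-0.025,0],[0,0,0,0,0]]' >/dev/null; python3 tgt.py; python3 -m jog '[[0,0.043,0,-0.025,0],[0,0,0,0,0]]' >/dev/null; python3 tgt.py; done
```

```text
t 31.72 card at slot_face mm [0.8 0.1 5.3] rot [-180.     -0.     -6.12] F x,y,z(slot) [-0.4, -0.3, -1.1] M [-0.07  0.23  0.01] g 0.0596 40.0 p [0.5622 0.0194 0.221 ]
t 31.88 card at slot_face mm [1.8 0.2 5.3] rot [-180.    -0.    -6.1] F x,y,z(slot) [-1.1, 0.3, -2.0] M [ 0.    0.28 -0.  ] g 0.0596 40.0 p [0.5631 0.0195 0.2215]
t 32.05 card at slot_face mm [2.4 0.2 5.3] rot [ 1.7999e+02  5.0000e-02 -6.0900e+00] F x,y,z(slot) [-2.1, -0.5, -1.9] M [-0.03  0.56  0.04] g 0.0596 40.0 p [0.5636 0.0195 0.2219]
t 32.22 card at slot_face mm [3.  0.2 5.3] rot [ 1.7999e+02  9.0000e-02 -6.0900e+00] F x,y,z(slot) [-2.4, -0.6, -0.5] M [0.03 0.86 0.06] g 0.0595 40.0 p [0.5642 0.0194 0.2222]
```

Contact with the fence was felt at card x ≈ 2.1 mm. I back off so the card sits at mid-slot, then ease in.

```bash
python3 -m jog '[[0,-0.069,0,0.04,0],[0,0,0,0,0],[0,0,0,0,0]]' 40 >/dev/null; python3 tgt.py; python3 -m jog '[[0,0.06,0,0.104,0],[0,0.06,0,0.104,0],[0,0,0,0,0]]' >/dev/null; python3 tgt.py; python3 -m jog '[[0,0.06,0,0.104,0],[0,0.06,0,0.104,0],[0,0,0,0,0]]' >/dev/null; python3 tgt.py;  python3 -m jog '[[0,0.06,0,0.104,0],[0,0.06,0,0.104,0],[0,0,0,0,0]]' >/dev/null; python3 tgt.py
```

```text
t 32.47 card at slot_face mm [2.3 0.2 5.3] rot [-1.7999e+02 -3.0000e-02 -6.1000e+00] F x,y,z(slot) [-1.3, -0.2, -2.3] M [-0.03  0.42  0.01] g 0.0596 40.0 p [0.5635 0.0195 0.2217]
t 32.72 card at slot_face mm [2.1 0.3 0.1] rot [179.99  -0.    -6.1 ] F x,y,z(slot) [-0.5, 0.3, -2.6] M [-0.01  0.32  0.04] g 0.0598 40.0 p [0.5659 0.0193 0.2171]
t 32.97 card at slot_face mm [ 2.1  0.2 -4.8] rot [179.98  -0.    -6.11] F x,y,z(slot) [-1.6, 0.6, -2.0] M [-0.04  0.39  0.02] g 0.0597 40.0 p [0.5683 0.019  0.2129]
t 33.22 card at slot_face mm [ 2.1  0.1 -9.5] rot [179.98   0.    -6.11] F x,y,z(slot) [-1.9, 0.4, -1.8] M [0.04 0.31 0.04] g 0.0598 40.0 p [0.5706 0.0187 0.2088]
```

The card is entering freely. Continuing.

```bash
python3 -m jog '[[0,0.1,0,0.22,0],[0,0.12,0,0.208,0],[0,0.12,0,0.208,0],[0,0.12,0,0.208,0],[0,0,0,0,0]]' 40 >/dev/null; python3 tgt.py; python3 -m jog '[[0,0.12,0,0.208,0],[0,0.12,0,0.208,0],[0,0.12,0,0.208,0],[0,0,0,0,0]]' >/dev/null; python3 tgt.py; python3 -m jog '[[0,0.12,0,0.208,0],[0,0.12,0,0.208,0],[0,0,0,0,0]]' >/dev/null; python3 tgt.py
```

```text
t 33.63 card at slot_face mm [  1.2  -0.  -29.3] rot [ 1.7995e+02  3.0000e-02 -6.1100e+00] F x,y,z(slot) [-0.9, -0.6, -1.9] M [0.01 0.21 0.05] g 0.0591 40.0 p [0.5798 0.0177 0.1913]
t 33.97 card at slot_face mm [  1.2   0.  -43.6] rot [ 1.7996e+02  4.0000e-02 -6.1100e+00] F x,y,z(slot) [-0.6, 0.9, -2.2] M [-0.06  0.28 -0.01] g 0.0596 40.0 p [0.5869 0.017  0.1789]
t 34.22 card at slot_face mm [  1.2   0.1 -53.1] rot [ 1.7997e+02  3.0000e-02 -6.1000e+00] F x,y,z(slot) [-0.4, 0.1, -2.4] M [ 0.    0.26 -0.02] g 0.0596 40.0 p [0.5916 0.0165 0.1706]
```

```bash
python3 -m jog '[[0,0.1,0,0.173,0],[0,0.1,0,0.173,0],[0,0,0,0,0]]' 60 >/dev/null; python3 tgt.py; python3 -m jog '[[0,0.1,0,0.173,0],[0,0.1,0,0.173,0],[0,0,0,0,0],[0,0,0,0,0]]' >/dev/null; python3 tgt.py; python3 -m jog '[[0,0.05,0,0.087,0],[0,0,0,0,0]]' >/dev/null; python3 tgt.py
```

```text
t 34.47 card at slot_face mm [  1.7   0.1 -60.9] rot [ 1.7998e+02 -1.0000e-02 -6.0900e+00] F x,y,z(slot) [0.3, 0.2, -2.8] M [-0.05 -0.08  0.09] g 0.0592 60.0 p [0.5959 0.016  0.1641]
t 34.8 card at slot_face mm [  1.9   0.1 -68.9] rot [ 1.7998e+02 -4.0000e-02 -6.1000e+00] F x,y,z(slot) [-1.1, 0.6, -3.9] M [-0.11 -0.08  0.12] g 0.0593 60.0 p [0.5999 0.0157 0.1573]
t 34.97 card at slot_face mm [  1.8   0.1 -70.5] rot [-1.8e+02 -1.0e-02 -6.1e+00] F x,y,z(slot) [-0.7, 0.1, -2.1] M [-0.08  0.15  0.15] g 0.0594 60.0 p [0.6007 0.0155 0.1559]
```

```bash
python3 card.py; python3 -m jog '[[0,0.03,0,0.052,0],[0,0,0,0,0]]' 60 >/dev/null; python3 tgt.py; python3 -m jog '[[0,0.03,0,0.052,0],[0,0,0,0,0]]' >/dev/null; python3 tgt.py;  python3 - <<'E'
from h import *
s=snap("side");cv2.imwrite('pics/s8c.png',cv2.resize(s['color'][110:270,230:420],None,fx=3.6,fy=3.6)[:,:,::-1])
E
```

```text
tilt 33.43 yaw in tool -0.21 ext [-0.0307 -0.0299 -0.0293  0.0092  0.0098  0.0121] y [-0.0568  0.0571] origin in tool [0.0231 0.0001 0.0373]
t 35.18 card at slot_face mm [  1.8   0.  -70.7] rot [-1.7996e+02  5.0000e-02 -6.1000e+00] F x,y,z(slot) [-0.6, 0.4, 5.2] M [0.05 0.93 0.26] g 0.0595 60.0 p [0.6009 0.0154 0.1558]
t 35.35 card at slot_face mm [  1.7   0.  -70.7] rot [-1.7992e+02  1.3000e-01 -6.1000e+00] F x,y,z(slot) [-0.8, -0.5, 14.8] M [-0.03  1.91  0.3 ] g 0.0595 60.0 p [0.601  0.0153 0.1557]
```

View pics/s8c.png

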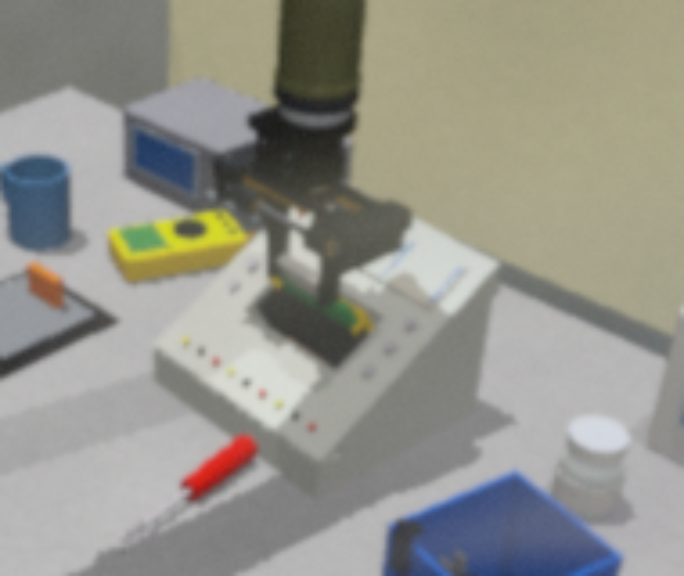

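```bash
python3 -m jog '[[0,0.03,0,0.052,0],[0,0,0,0,0],[0,0,0,0,0]]' 60 >/dev/null; python3 tgt.py
python3 - <<'E'
from fence import *
for nm in ("wrist","side","top"):
    d=snap(nm);P=cloud(d);h=cv2.cvtColor(d['color'],cv2.COLOR_RGB2HSV);L=np.stack([(P-O)@fx,(P-O)@ey,(P-O)@fz],-1)*1000
    g=(h[...,0]>45)&(h[...,0]<85)&(h[...,1]>90)&(abs(L[...,0])<30)&(abs(L[...,1])<55)&(L[...,2]>-3)
    w=(h[...,1]<50)&(h[...,2]>110)&(abs(L[...,0])<14)&(abs(L[...,1])<28)&(L[...,2]>20)&(L[...,2]<90)
    for n,k in (("green",g),("white",w)):
        if k.sum()>5: print(nm,n,k.sum(),np.percentile(L[k],[2,50,98],axis=0).round(1).tolist())
E
```

```text
t 35.65 card at slot_face mm [  1.5   0.1 -70.8] rot [-179.88    0.21   -6.09] F x,y,z(slot) [-1.1, -0.3, 22.7] M [0.01 2.87 0.25] g 0.0594 60.0 p [0.601  0.0152 0.1557]
wrist green 3328 [[-0.4, -48.6, 12.6], [6.1, -1.8, 20.5], [7.3, 48.4, 28.6]]
wrist white 6829 [[-0.7, -26.9, 25.7], [8.0, -0.1, 45.8], [9.2, 26.9, 58.3]]
side green 7 [[-1.1, -51.0, 12.7], [1.7, -45.2, 26.9], [4.3, -41.6, 30.0]]
side white 72 [[-5.1, -24.3, 32.3], [-2.1, 2.0, 57.0], [7.8, 27.4, 62.3]]
```

The card is against the rigid stop (22.7 N with no travel). The slab top is about 30 mm and the block top about 60 mm out of the face, so it is home. I unload, release and retreat.

```bash
python3 -m jog '[[0,-0.07,0,-0.12,0],[0,0,0,0,0],[0,0,0,0,0]]' 20 >/dev/null; python3 tgt.py; python3 -m jog '[[0.75,0,0,0,0],[0.85,0,0,0,0],[0.85,0,0,0,0],[0.85,0,0,0,0],[0.85,0,0,-0.2,0],[0.85,0,0,-0.6,0],[0.85,0,0,-1,0],[0.85,0,0,-1,0],[0.85,0,0,-1,0],[0.85,0,0,-1,0],[0.85,0,0,-1,0],[0.85,0,0,-1,0]]' && python3 -m jog '[[0.85,0,0,-1,0],[0.85,0,0,-0.5,0],[0.85,0,0,0,0],[0.85,0,0,0,0],[0.85,0,0,0,0],[0.85,0,0,0,0]]'
python3 - <<'E'
from fence import *
for nm in ("wrist","side","top"):
    d=snap(nm);P=cloud(d);h=cv2.cvtColor(d['color'],cv2.COLOR_RGB2HSV);L=np.stack([(P-O)@fx,(P-O)@ey,(P-O)@fz],-1)*1000
    if nm=="wrist": save(d,"w9.png")
    g=(h[...,0]>45)&(h[...,0]<85)&(h[...,1]>90)&(abs(L[...,0])<30)&(abs(L[...,1])<55)&(L[...,2]>-3)
    w=(h[...,1]<50)&(h[...,2]>110)&(abs(L[...,0])<14)&(abs(L[...,1])<33)&(L[...,2]>20)&(L[...,2]<90)
    for n,k in (("green",g),("white",w)):
        if k.sum()>5: print(nm,n,k.sum(),np.percentile(L[k],[2,50,98],axis=0).round(1).tolist())
E
```

```text
t 36.05 card at slot_face mm [  1.9   0.1 -70.8] rot [-1.7997e+02 -1.0000e-02 -6.1200e+00] F x,y,z(slot) [-0.2, -1.1, 4.5] M [-0.06  0.65  0.03] g 0.0596 20.0 p [0.6009 0.0154 0.1556]
time_s: 37.05
tool_pos: [0.601, 0.0152, 0.2934]
tool_rot: [-180.0, -0.1, -6.1]
force: [-0.3, -0.8, -0.1]
grip_width: 0.0736
grasp_force: 0.0
time_s: 37.55
tool_pos: [0.6003, 0.0156, 0.3199]
tool_rot: [180.0, 0.1, -6.1]
force: [-0.6, 0.2, -0.1]
grip_width: 0.0743
grasp_force: 0.0
wrist green 990 [[-4.2, -48.7, 10.0], [3.4, 0.3, 19.7], [4.6, 49.1, 29.0]]
wrist white 1805 [[-5.6, -28.1, 25.6], [4.9, 0.4, 47.9], [6.2, 28.4, 58.4]]
side white 100 [[-8.0, -32.6, 25.7], [-5.0, -9.4, 54.1], [4.5, 25.7, 61.5]]
```

View pics/w9.png

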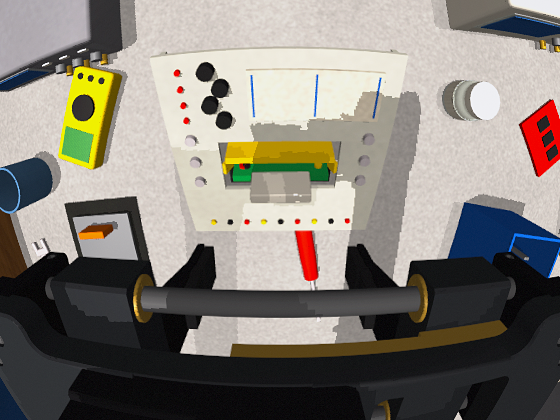

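The wrist view shows the card seated in the slot at (280,175), hard by the fence. The lid lies on the mat at (105,235), and the gripper is clear of everything.

```bash
python3 -c "
from cell import env
print(env.sign_off())"
```

```text
the job is handed in; nothing more can be done
None
```

The lid lies flat and right way up on the mat, the green card is fully home in the console slot, and the job was handed in at about 38 s; the sign-off gave no verdict.

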